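# Stop the router table and swing its guard up

## Task

Make the router table ready for a bit change: press the big stop button on the switch box down with a fingertip and let it come back up, then push the counterweighted guard arm up from below its crossbar, past its balance point, so that it stays raised by itself, and draw the hand away. Push the guard with a fingertip or the outside of the fingers only, without gripping, forcing or flinging it; do not press the small start button, and leave the tin, the bottle and the push block where they stand.

Things in the scene. Friction and masses are not known exactly. Their poses are not given: they have to be found in the camera images.
- station: Router table: grey board 340 x 240 x 18 mm fixed on the bench; origin at the centre of its underside, x away from the robot (yaw within 0.25 rad), z up. Router bit at its centre (top 54 mm above the bench); 235 mm wooden fence across it, 25 to 45 mm behind the centre (top 83 mm); green pivot bracket 100 mm behind the centre (top 128 mm). Ahead of the bit the board is empty.
- guard (a joint): Angle of the guard arm about its level pivot, rad. 0 = lying level over the bit (its start), grows as the arm is raised, 1.25 = up against its stop. Below about 0.81 it falls back to 0; above that it tips on by itself, damped, to 1.25 and stays. Lifting it at the crossbar takes 1 to 4 N.
- guard_bar (a point): Centre of the guard's crossbar: level round steel rod, 14 mm thick, 140 mm long (along the station's y), across the arm's free end, which is the end nearest the robot; 110 mm above the bench when down, with 85 mm free between rod and board. It moves on an arc of 200 mm radius about guard_pivot, up and away from the robot.
- guard_pivot (a point): Point on the pivot axis (level, along the station's y) at mid-width, 110 mm above the bench. From here the arm, a steel bar 22 mm wide, 10 thick, runs to the middle of the crossbar; a clear hood 80 mm wide hangs under it 55 to 130 mm from the pivot, to 33 mm below its centreline; a dark steel counterweight 56 mm wide sits 62 mm above the pivot and swings back as the arm rises.
- switchbox: Grey switch box 150 x 80 x 50 mm fixed on the bench to the left or right of the router table, at any yaw; origin at the centre of its underside. Both buttons stand on top, on the box's long centreline (its x axis): stop at -36 mm, start at +42 mm.
- stop_top (a point): Centre of the top of the stop button: the large round grey button, 42 mm across, in a black ring 58 mm across; 72 mm above the bench when up, 10 mm proud of its ring.
- stop (a joint): How far the stop button is pressed, m: 0 = up, 0.006 = fully down; a spring (about 2 N to start, 6 N fully down) pushes it back. More than 0.004 counts as pressed.
- start_top (a point): Centre of the top of the start button: the small round grey button, 20 mm across, in a black ring 36 mm across, 78 mm from the stop button; same height. Not to be pressed.
- start (a joint): How far the start button is pressed, m: 0 = up, 0.006 = down. Must stay up.
- tin: Closed grey paint tin, 90 mm across, 110 mm tall, loose, on the other side of the router table from the switch box; origin at the centre of its underside. Not to be moved.
- glue: Yellow glue bottle, 56 mm across, 150 mm tall, loose; origin at the centre of its underside. Not to be moved.
- pushblock: Wooden push block, 150 x 65 mm sole 22 mm thick with a grip 24 mm wide up to 67 mm height along its middle, loose; origin at the centre of its underside, x along its length. Not to be moved.
Things that resemble listed ones, but are neither listed nor needed, are in the scene too. What is shaped like the switchbox but blue or pink is not meant.

How it is judged:
On the way, in this order (a step that is already met when the one before it is completed fails the run):
1. the stop button is pressed down, the guard still lying down (value of joint stop above 0.004 m and value of joint guard below 0.2 rad), for 0.05 s.
2. the guard is raised past its balance point, up at its stop, the stop button back up (value of joint guard above 1.15 rad and value of joint stop below 0.002 m), for 0.2 s.
At the end, for the whole second after the job is handed in: The guard stands raised by itself at more than 1.15 rad (stop at 1.25), at rest and untouched; both buttons are up; tin, bottle and push block stand upright within 30 mm of where they were (all of step 2 and velocity of joint guard between -0.05 and 0.05 rad/s and value of joint start below 0.002 m and distance of each of tin, glue, pushblock from where it was at the start of the episode below 0.03 m and angle between each of tin, glue, pushblock's own z axis and vertical below 0.2 rad).
It fails at once if the start button was pressed (more than 3 mm) (value of joint start above 0.003 m).
It fails at once if the guard was flung up (faster than 3 rad/s) (velocity of joint guard above 3 rad/s).
It fails at once if the guard was gripped or forced (more than 35 N between fingers and guard) (contact force between the fingers and guard above 35 N).
It fails at once if the tin, the bottle or the push block was moved more than 30 mm, tipped or lifted (distance of any of tin, glue, pushblock from where it was at the start of the episode above 0.03 m or angle between any of tin, glue, pushblock's own z axis and vertical above 0.2 rad).
It also fails if it takes over 51 s, if anything falls off the work surface, if the arm or the gripper's body presses on something with over 40 N, if the wrist force passes 120 N, or if a joint passes its speed limit or range.

## Robot

A 6-joint arm with a two-finger parallel gripper is mounted at the origin on the work surface. World frame = base frame: x ahead of the robot, y to its left, z up, the work surface at z = 0. Lengths are in m, angles in rad, forces in N, time in s.
With the tool pointing down it reaches from about 0.35 to 0.975 m from the base axis. Payload 7.1 kg.
Tool frame: the origin (TCP) lies at the very end of the fingers, on their centre line; the grasp point (between the pads) lies 19 mm behind it; z points along the fingers, y is the line along which they close (so a half turn about z gives the same grasp; the last joint's range is limited). The gripper opens to 88 mm and grips with 3 to 60 N. Pads are 20 mm wide; open, the fingers measure 115 mm over their backs; the gripper's body (75 mm by 178 mm) begins 61 mm behind the grasp point.
Start: joints at [1.128, 0.423, 1.63, -0, 1.089, -0.019], TCP at [0.257, 0.57, 0.223] pointing down, gripper open.
Joint ranges: [-3, 3], [-0.9, 2.11], [0.09, 2.58], [-1.31, 4.45], [0.11, 2.69], [-2.54, 2.54]. Speed limits (rad/s): [2.39, 2.39, 3.01, 3.14, 3.14, 3.14].

## Interface

Orientations are given as a unit quaternion [w, x, y, z].
In Python, from workcell import env gives the robot as it stands.
- The arm moves only by the tool drive_tool, never from a script. Its argument "moves" is text: rows parted by semicolons, each of 7 numbers parted by spaces: the finger opening in m, from 0 to 0.0878, then the shift along the tool's x, y, z in m, then the turn, a rotation vector about the tool's x, y, z in degrees. A call has 1 to 12 rows; each row shifts and turns the commanded pose from where the row before left it, along the tool's axes as they then stand; what a row does not reach is not made up. A row lasts 1/8 s, in which the tool goes at most 62.5 mm and 10.7 degrees, less where a joint would pass 70% of its speed; a pose out of reach is approached as far as the arm can. A call is refused whole if a number of a shift passes 0.0625 or a number of a turn 10.7, either way. A call with a gripper value outside its range is refused whole. The fingers move at their own pace and stop on an object; "force" is the grip in N (left out, the last holds). Time passes only in rows, so rows that do not move let the fingers close. It gives the time, the measured TCP pose, the force, the opening and the grip force at its end, in the units of the state.
- env.observe(): the state, without advancing time (a new reading comes with each control period).
- env.capture(name): name is "side" or "top" or "wrist"; returns a dict with "pixels" (400x640x3 uint8, red, green, blue), "intrinsics" (3x3 intrinsics, pixels), "dist" ([k1, k2, p1, p2, k3] as OpenCV has them; the pictures are not rectified), "extrinsics" (4x4, takes a point from world to camera coordinates). Camera axes: x right, y down, z forward; pixel columns grow to the right and rows downward; lengths in m; the calibration is good to about 2 mm. A picture is of the moment at which its call begins. There is no depth.
- env.job_done(): hands the job in; it is judged then, once.
Trained networks look in a picture, given as the dict that the camera call returned (one of the last four; its "shot" number tells which), for a name from the list of things; names that differ only in an ending like _2 or _b are one class to them, and where a whole thing is asked for, a point or a joint stands for the part that bears it (a point fixed in the world has none). Each returns a list of dicts, best first, with "conf" (0 to 1); they miss things now and then, are a little off and sometimes report something else, mostly with a low value. They report only what shows in the picture. A call takes as long as a camera call. They do not tell look-alikes from the thing itself.
- env.outline_of(picture, thing): "region" (400x640 bool, what is visible of it).
- env.place_of(picture, thing): "at" ([x, y, z] in m, in the coordinates of the camera as it stood for that picture, good to about 4 mm: a listed point, or the origin of a listed thing).
The state is a dict: "t": time; "qpos": joint angles; "joint_vel": joint speeds; "joint_efforts": joint torques, N m; "position": TCP position; "tcp_rot": TCP orientation; "contact_force": force on the tool from outside, world axes, zero at the start; "wrist_torque": the same for the moment, N m; "finger_gap": opening from 0.0 (shut) to 1.0 (fully open); "finger_force": force on a finger pad.
Only numpy, scipy, OpenCV 4.12 (cv2) and the standard library are available. Lean on these libraries where they do the work, as an engineer would, in place of code of your own. Each camera call takes 0.05 s, during which the arm holds its last target. There are 200 camera calls.

## Working session

There is one attempt and no reset: what is moved stays moved. The work goes in short steps, Python scripts to look and compute and a tool call to move; the robot and the scene stay as the last step left them, time stands still between calls to the robot, and variables do not carry over. Pictures are saved under pics/ and viewed, at most 10 in all, crops included, and the job is handed in when it is done.

Besides the shell and the picture viewer there is one more tool, called as name(argument=value, ...) on one line, values as JSON. drive_tool: Moves the arm, as the interface text tells. Its arguments: {"type":"object","properties":{"moves":{"type":"string"},"force":{"type":"number"}},"required":["moves"]}

```bash
mkdir -p pics
cat > h.py <<'E'
from workcell import env
import numpy as np, cv2
from scipy.spatial.transform import Rotation as R
def world(c,p):
    E=np.array(c["extrinsics"]); return E[:3,:3].T@(np.array(p)-E[:3,3])
def px(c,P):
    E=np.array(c["extrinsics"]); r,_=cv2.Rodrigues(E[:3,:3])
    return cv2.projectPoints(np.array(P,float).reshape(-1,3),r,E[:3,3],np.array(c["intrinsics"]),np.array(c["dist"]))[0].reshape(-1,2)
def save(c,n): cv2.imwrite("pics/"+n+".png",c["pixels"][:,:,::-1])
E
python3 - <<'E'
from h import *
s=env.observe(); print(s["t"],s["position"],s["tcp_rot"])
for n in ["top","side"]:
    c=env.capture(n); save(c,n+"0")
    for t in ["station","guard_bar","guard_pivot","switchbox","stop_top","start_top","tin","glue","pushblock"]:
        for d in env.place_of(c,t)[:3]:
            w=world(c,d["at"]); print(n,t,round(d["conf"],2),w.round(3),px(c,w).round()[0])
E
```

```text
0.0 [0.25675923 0.56921798 0.22192417] [-1.67552969e-04  2.10308277e-01  9.77634828e-01 -7.36543016e-04]
top station 0.67 [ 0.656 -0.02   0.   ] [339. 153.]
top guard_bar 0.91 [ 0.549 -0.022  0.112] [340. 181.]
top guard_pivot 0.93 [ 0.751 -0.02   0.111] [340. 114.]
top switchbox 0.92 [0.475 0.319 0.003] [231. 209.]
top switchbox 0.77 [0.262 0.263 0.003] [247. 278.]
top switchbox 0.71 [ 0.358  0.017 -0.004] [327. 247.]
top stop_top 0.68 [0.391 0.034 0.073] [321. 235.]
top stop_top 0.55 [0.5   0.345 0.072] [218. 199.]
top stop_top 0.51 [0.291 0.278 0.076] [238. 269.]
top start_top 0.61 [0.223 0.238 0.069] [252. 292.]
top start_top 0.56 [0.438 0.288 0.077] [236. 219.]
top start_top 0.43 [ 0.652 -0.024 -0.002] [340. 155.]
top tin 0.69 [ 0.46  -0.333 -0.001] [439. 215.]
top glue 0.95 [ 0.697  0.345 -0.003] [226. 141.]
top pushblock 0.67 [ 0.701 -0.353  0.002] [443. 139.]
side station 0.67 [ 0.645 -0.02  -0.003] [380. 234.]
side guard_bar 0.86 [ 0.549 -0.018  0.112] [341. 197.]
side guard_bar 0.49 [ 0.704 -0.356 -0.003] [472. 334.]
side guard_pivot 0.55 [ 0.753 -0.023  0.112] [428. 188.]
side switchbox 0.93 [0.473 0.317 0.001] [288. 177.]
side switchbox 0.81 [ 0.354  0.023 -0.   ] [256. 239.]
side switchbox 0.6 [ 0.255  0.254 -0.001] [213. 197.]
side stop_top 0.71 [0.389 0.032 0.072] [268. 210.]
side stop_top 0.66 [0.29  0.275 0.075] [222. 168.]
side stop_top 0.5 [0.497 0.341 0.077] [293. 150.]
side start_top 0.54 [0.316 0.    0.068] [238. 222.]
side start_top 0.45 [0.221 0.236 0.07 ] [196. 178.]
side start_top 0.36 [0.443 0.293 0.075] [277. 159.]
side tin 0.79 [ 0.455 -0.34  -0.002] [334. 352.]
side glue 0.38 [ 0.472  0.318 -0.   ] [287. 178.]
side pushblock 0.76 [ 0.701 -0.352 -0.003] [469. 333.]
```

View pics/top0.png

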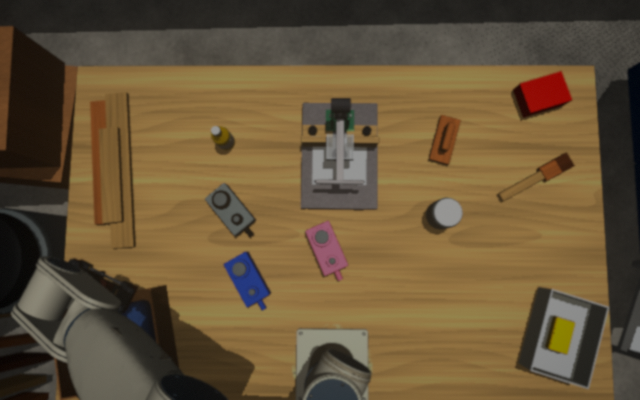

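View pics/side0.png

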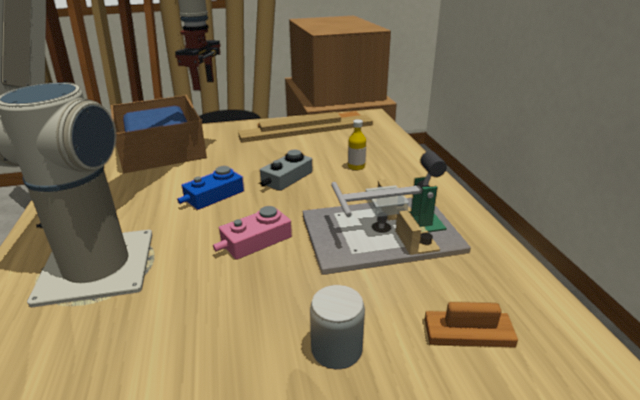

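The scene shows the grey box at about px (231,209) in the top view, with its large stop button at (219,199). The guard is level, with its bar at (340,181), and the station yaw is about 0. The pink and blue boxes are decoys. I'll move above the stop button with the fingers closed.

drive_tool(moves="0 -0.026 -0.009 0.01 0 0 0;0 -0.026 -0.009 0.01 0 0 0;0 -0.026 -0.009 0.01 0 0 0;0 -0.026 -0.009 0.01 0 0 0;0 -0.026 -0.009 0.01 0 0 0;0 -0.026 -0.009 0.01 0 0 0;0 -0.026 -0.009 0.01 0 0 0;0 -0.026 -0.009 0.01 0 0 0;0 -0.026 -0.009 0.01 0 0 0;0 -0.026 -0.009 0.01 0 0 0;0 -0.026 -0.009 0.01 0 0 0;0 -0.026 -0.009 0.01 0 0 0", force=10)

```text
t: 2.5
position: [0.4977, 0.3424, 0.1024]
tcp_rot: [0.0, 0.21, 0.978, 0.0]
contact_force: [1.3, 0.2, -1.0]
finger_gap: 0.003
finger_force: 0.0
```

Run:
```python
from h import *
s=env.observe(); print(s["t"],s["position"],s["tcp_rot"],s["qpos"],s["finger_gap"])
c=env.capture("wrist"); 
im=c["pixels"][:,:,::-1].copy()
for p in px(c,[s["position"],[.499,.343,.072]]): cv2.circle(im,tuple(int(v) for v in p),4,(0,0,255),1)
cv2.imwrite("pics/w1.png",im)
for d in env.place_of(c,"stop_top")[:2]+env.place_of(c,"start_top")[:2]: print(d["conf"],world(c,d["at"]))
```

```text
2.5 [0.49772238 0.34240382 0.10244681] [9.27784315e-05 2.10321761e-01 9.77632209e-01 1.11821123e-04] [ 5.82875426e-01  5.48833964e-01  1.75064751e+00  3.24657379e-05
  8.41821595e-01 -5.64134375e-01] 0.0025397956129730188
0.83 [0.4970238  0.33944753 0.07210506]
0.6 [0.4354623  0.29237561 0.0728896 ]
```

View pics/w1.png

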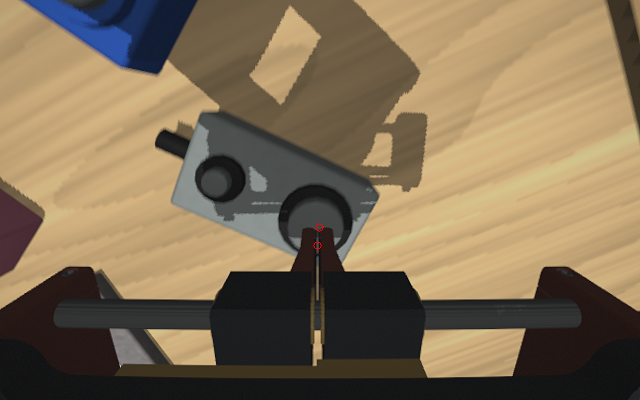

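The wrist view shows the closed fingertips over the big stop button at (315,222), and the small start button well clear at (218,178). Next I press it.

drive_tool(moves="0 0 0 0.016 0 0 0;0 0 0 0.01 0 0 0;0 0 0 0.005 0 0 0;0 0 0 0.005 0 0 0;0 0 0 0 0 0 0;0 0 0 0 0 0 0")

```text
t: 3.4
position: [0.4963, 0.3432, 0.0669]
tcp_rot: [-0.0, 0.21, 0.978, -0.0]
contact_force: [-3.5, 0.6, 5.2]
finger_gap: 0.008
finger_force: 2.7
```

Force and depth both suggest it's pressed. I'll add half a millimetre, hold, then retreat upward.

drive_tool(moves="0 0 0 0.0007 0 0 0;0 0 0 0 0 0 0;0 0 0 -0.01 0 0 0;0 0 0 -0.03 0 0 0;0 0 0 -0.04 0 0 0;0 0 0 -0.04 0 0 0;0 0 0 -0.04 0 0 0;0 0 0 -0.04 0 0 0")

```text
t: 4.4
position: [0.4972, 0.3429, 0.2679]
tcp_rot: [0.001, 0.21, 0.978, 0.0]
contact_force: [0.1, 0.6, 0.0]
finger_gap: 0.004
finger_force: 0.0
```

drive_tool(moves="0 0 0 0 0 0 -8.1;0 0 0 0 0 0 -8.1;0 0 0 0 0 0 -8.1;0 0.008 -0.045 0.002 0 0 0;0 0.008 -0.045 0.002 0 0 0;0 0.008 -0.045 0.002 0 0 0;0 0.008 -0.045 0.002 0 0 0;0 0.008 -0.045 0.002 0 0 0;0 0.008 -0.045 0.002 0 0 0;0 0.008 -0.045 0.002 0 0 0;0 0.008 -0.045 0.002 0 0 0")

```text
t: 5.78
position: [0.433, -0.0185, 0.2506]
tcp_rot: [0.001, -0.0, 1.0, -0.0]
contact_force: [0.3, 0.1, -0.3]
finger_gap: 0.004
finger_force: 0.0
```

drive_tool(moves="0 0 0 0 0 -10 0;0 0 0 0 0 -10 0;0 0 0 0 0 -10 0;0 0 0 0 0 -10 0;0 0 0 0 0 -10 0;0 0 0 0 0 0 0;0 0 0 0 0 0 0")

```text
t: 6.65
position: [0.4355, -0.0031, 0.2642]
tcp_rot: [0.359, -0.007, 0.933, 0.014]
contact_force: [0.1, 0.5, 0.1]
finger_gap: 0.009
finger_force: 0.0
```

Run:
```python
from h import *
s=env.observe(); print(s["t"],s["position"],s["qpos"]); M=R.from_quat(np.roll(s["tcp_rot"],-1)).as_matrix();print(M.round(3))
P=[]
for n in ["top","side"]:
    c=env.capture(n); save(c,n+"1")
    for t in ["guard_bar","stop_top"]:
        for d in env.place_of(c,t)[:3]: print(n,t,round(d["conf"],2),world(c,d["at"]).round(3))
for B in ([.549,-.02,.11],):
    # goals: bar contact 30mm behind tip, axis 34mm below bar
    g=np.array(B)+M[:,2]*.03-.034*abs(1)*np.array([-M[0,0],0,-M[2,0]])*np.sign(-M[2,0])
    print("goal",g, "tool delta",M.T@(g-s["position"]))
```

```text
6.65 [ 0.43551705 -0.00305695  0.26420887] [-0.10842776 -0.15971781  2.43934796  0.66849153  0.16852772 -2.31534677]
[[-0.742 -0.023  0.67 ]
 [-0.002  0.999  0.032]
 [-0.67   0.022 -0.742]]
top guard_bar 0.86 [ 0.546 -0.021  0.112]
top stop_top 0.61 [0.503 0.344 0.073]
top stop_top 0.58 [0.289 0.275 0.074]
top stop_top 0.41 [0.39  0.033 0.074]
side guard_bar 0.87 [ 0.548 -0.017  0.109]
side stop_top 0.66 [0.293 0.275 0.072]
side stop_top 0.63 [0.386 0.032 0.073]
side stop_top 0.6 [0.471 0.32  0.003]
goal [ 0.5438742  -0.01905089  0.06495603] tool delta [ 0.05322104 -0.02284648  0.21987344]
```

View pics/side1.png

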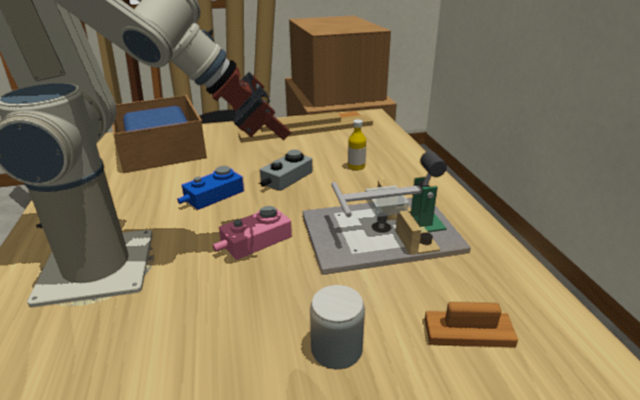

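The pitch stopped at about 42° because joint 5 is near its lower limit, so the tool can't come up further in this wrist branch. I'll fit a quick planar model to see which pitches are feasible at the bar.

Run:
```python
from h import *
from scipy.optimize import least_squares, fsolve
D=[(.423,1.63,np.hypot(.2568,.5692),.2219,0,-1),(.5488,1.7506,np.hypot(.4977,.3424),.1024,0,-1),(-.1597,2.4393,.4355,.2642,.67,-.742)]
def wr(x,q2,q3):
    a,b,h,d,e=x; s=q2+q3
    return a*np.sin(q2)+b*np.sin(s)+e*np.cos(s)*0+0, h+a*np.cos(q2)+b*np.cos(s)
def res(x):
    o=[]
    for q2,q3,r,z,u,w in D:
        R_,Z_=wr(x,q2,q3); o+=[R_+x[4]+x[3]*u-r, Z_+x[3]*w-z]
    return o
f=least_squares(res,[.44,.48,.3,.25,.0]); print(f.x.round(3),np.array(f.fun).round(4))
x=f.x
for p in (40,45,50,55,60,65):
  pr=np.radians(p); u,w=np.cos(pr),-np.sin(pr); n=np.array([np.sin(pr),np.cos(pr)])
  for th in (0,.45,.9):
    B=np.array([.749-.2*np.cos(th),.11+.2*np.sin(th)])
    tip=B+.025*np.array([u,w])-(.03 if th==0 else .017)*n
    W=tip-x[3]*np.array([u,w])
    q,_,ok,_=fsolve(lambda q:np.array(wr(x,*q))+[x[4],0]-W,[0,2.2],full_output=1)
    print(p,th,tip.round(3),"W",W.round(3),"ok",ok==1,q.round(2),"q5",round(np.pi/2+pr-q.sum(),2))
```

```text
[ 0.565  0.474  0.237  0.304 -0.037] [-0.0091  0.0065  0.0078 -0.003   0.0014 -0.0035]
40 0 [0.549 0.071] W [0.316 0.266] ok True [0.5  2.47] q5 -0.7
40 0.45 [0.577 0.168] W [0.344 0.363] ok True [0.28 2.37] q5 -0.38
40 0.9 [0.633 0.238] W [0.4   0.433] ok True [0.22 2.2 ] q5 -0.15
45 0 [0.545 0.071] W [0.331 0.286] ok True [0.45 2.43] q5 -0.53
45 0.45 [0.575 0.167] W [0.36  0.382] ok True [0.26 2.32] q5 -0.22
45 0.9 [0.63  0.237] W [0.416 0.452] ok True [0.21 2.15] q5 -0.01
50 0 [0.542 0.072] W [0.347 0.304] ok True [0.42 2.39] q5 -0.37
50 0.45 [0.572 0.167] W [0.377 0.4  ] ok True [0.25 2.27] q5 -0.08
50 0.9 [0.628 0.237] W [0.432 0.469] ok True [0.21 2.1 ] q5 0.13
55 0 [0.539 0.072] W [0.365 0.321] ok True [0.4  2.35] q5 -0.21
55 0.45 [0.569 0.167] W [0.395 0.416] ok True [0.24 2.22] q5 0.06
55 0.9 [0.625 0.236] W [0.451 0.485] ok True [0.22 2.04] q5 0.27
60 0 [0.536 0.073] W [0.384 0.336] ok True [0.38 2.3 ] q5 -0.06
60 0.45 [0.567 0.167] W [0.415 0.43 ] ok True [0.25 2.17] q5 0.2
60 0.9 [0.622 0.237] W [0.471 0.5  ] ok True [0.23 1.99] q5 0.4
65 0 [0.532 0.075] W [0.404 0.35 ] ok True [0.38 2.25] q5 0.08
65 0.45 [0.564 0.167] W [0.436 0.442] ok True [0.26 2.12] q5 0.33
65 0.9 [0.62  0.237] W [0.491 0.512] ok True [0.25 1.93] q5 0.52
```

Without changing the wrist branch, the start of the lift would need about 68° down pitch, which risks a wedge. Joint 4 has room for a wrist flip (q4 near π), and that makes 40° feasible. To prepare, I'll pitch back down and spin the tool 180° so joint 6 stays in range.

drive_tool(moves="0 0 0 0 0 10 0;0 0 0 0 0 10 0;0 0 0 0 0 0 10.6;0 0 0 0 0 0 10.6;0 0 0 0 0 0 10.6;0 0 0 0 0 0 10.6;0 0 0 0 0 0 10.6;0 0 0 0 0 0 10.6;0 0 0 0 0 0 10.6;0 0 0 0 0 0 10.6;0 0 0 0 0 0 10.6;0 0 0 0 0 0 10.6")

```text
t: 8.45
position: [0.437, 0.0053, 0.2634]
tcp_rot: [0.118, 0.769, 0.595, 0.2]
contact_force: [-0.0, 0.7, -0.5]
finger_gap: 0.008
finger_force: 0.0
```

drive_tool(moves="0 0 0 0 0 0 10.6;0 0 0 0 0 0 10.6;0 0 0 0 0 0 10.6;0 0 0 0 0 0 10.6;0 0 0 0 0 0 10.6;0 0 0 0 0 0 10.6;0 0 0 0 0 0 10.6")

```text
t: 9.32
position: [0.437, 0.0053, 0.2634]
tcp_rot: [-0.026, 0.973, 0.011, 0.23]
contact_force: [-0.8, 0.4, -0.6]
finger_gap: 0.004
finger_force: 0.0
```

```bash
cat >> h.py <<'E'
def go(pos,az,p,nr=None):
    "tool-frame shift and rotvec(deg) from now to pos, axis azimuth az, pitch down p, tool y = right-hand side level"
    s=env.observe(); M=R.from_quat(np.roll(s["tcp_rot"],-1)).as_matrix()
    a,b=np.radians([az,p]); z=np.array([np.cos(a)*np.cos(b),np.sin(a)*np.cos(b),-np.sin(b)])
    y=np.array([np.sin(a),-np.cos(a),0]); T=np.c_[np.cross(y,z),y,z]
    print("t",s["t"],"q",np.round(s["qpos"],2),"pos",s["position"].round(4),"zax",M[:,2].round(3),"y",M[:,1].round(3))
    print("shift",(M.T@(np.array(pos)-s["position"])).round(4),"rot",np.degrees(R.from_matrix(M.T@T).as_rotvec()).round(1))
E
python3 - <<'E'
from h import *
p=[.44,-.02,.26]
go(p,25,60);go(p,25,42)
E
```

```text
t 9.325 q [-0.08 -0.11  2.27  0.18  0.53  1.33] pos [0.437  0.0053 0.2634] zax [ 0.448  0.057 -0.892] y [ 0.033 -0.998 -0.047]
shift [0.0009 0.0255 0.003 ] rot [  8.6   2.7 -21.6]
t 9.325 q [-0.08 -0.11  2.27  0.18  0.53  1.33] pos [0.437  0.0053 0.2634] zax [ 0.448  0.057 -0.892] y [ 0.033 -0.998 -0.047]
shift [0.0009 0.0255 0.003 ] rot [ 12.   20.5 -20.1]
```

drive_tool(moves="0 0 0 0 2 3 -3.4;0 0 0 0 2 3 -3.4;0 0 0 0 2 3.4 -3.4;0 0 0 0 2 3.4 -3.4;0 0 0 0 2 3.4 -3.4;0 0 0 0 2 3.4 -3.4;0 0 0 0 0 0 0")

```text
t: 10.2
position: [0.4355, 0.0058, 0.2616]
tcp_rot: [-0.087, 0.903, 0.189, 0.375]
contact_force: [-0.2, -0.6, -0.0]
finger_gap: 0.006
finger_force: 0.0
```

Run:
```python
from h import *
p=[.44,-.02,.26]
go(p,25,25);go(p,12,15);go(p,0,15)
```

```text
t 10.2 q [-0.4  -0.07  2.42  1.26  0.59 -0.27] pos [0.4355 0.0058 0.2616] zax [ 0.645  0.298 -0.703] y [ 0.406 -0.914 -0.015]
shift [-0.0053  0.0254 -0.0036] rot [ 0.4 19.7 -1.3]
t 10.2 q [-0.4  -0.07  2.42  1.26  0.59 -0.27] pos [0.4355 0.0058 0.2616] zax [ 0.645  0.298 -0.703] y [ 0.406 -0.914 -0.015]
shift [-0.0053  0.0254 -0.0036] rot [-10.9  29.7   5.3]
t 10.2 q [-0.4  -0.07  2.42  1.26  0.59 -0.27] pos [0.4355 0.0058 0.2616] zax [ 0.645  0.298 -0.703] y [ 0.406 -0.914 -0.015]
shift [-0.0053  0.0254 -0.0036] rot [-21.5  29.4  11.3]
```

Run:
```python
from h import *
go([.56,0,.32],20,25)
```

```text
t 10.2 q [-0.4  -0.07  2.42  1.26  0.59 -0.27] pos [0.4355 0.0058 0.2616] zax [ 0.645  0.298 -0.703] y [ 0.406 -0.914 -0.015]
shift [0.1205 0.055  0.0376] rot [-3.8 19.7  1.6]
```

drive_tool(moves="0 0.02 0.009 0.006 0 0 0;0 0.02 0.009 0.006 0 0 0;0 0.02 0.009 0.006 0 0 0;0 0.02 0.009 0.006 0 0 0;0 0.02 0.009 0.006 0 0 0;0 0.02 0.009 0.006 0 0 0;0 0 0 0 -0.9 5 0.4;0 0 0 0 -0.9 5 0.4;0 0 0 0 -0.9 5 0.4;0 0 0 0 -0.9 5 0.4")

```text
t: 11.45
position: [0.5587, 0.0022, 0.3224]
tcp_rot: [-0.096, 0.828, 0.147, 0.532]
contact_force: [-0.4, 0.4, -0.2]
finger_gap: 0.004
finger_force: 0.0
```

Run:
```python
from h import *
go([.52,-.02,.28],10,15);go([.52,-.02,.28],0,15)
```

```text
t 11.45 q [-0.35  0.1   2.34  1.99  0.7  -0.87] pos [0.5587 0.0022 0.3224] zax [ 0.853  0.316 -0.415] y [ 0.346 -0.938 -0.003]
shift [-0.0568  0.0075 -0.0224] rot [-9.7  9.5  3.3]
t 11.45 q [-0.35  0.1   2.34  1.99  0.7  -0.87] pos [0.5587 0.0022 0.3224] zax [ 0.853  0.316 -0.415] y [ 0.346 -0.938 -0.003]
shift [-0.0568  0.0075 -0.0224] rot [-19.1   9.4   6.7]
```

Flip is well underway: q4 is 1.99. Now I'll swing the azimuth back to 0.

drive_tool(moves="0 0 0 0 -3.2 1 1.1;0 0 0 0 -3.2 1 1.1;0 0 0 0 -3.2 1 1.1;0 0 0 0 -3.2 1 1.1;0 0 0 0 -3.2 1 1.1;0 0 0 0 -3.2 1 1.1;0 0 0 0 0 0 0")

```text
t: 12.32
position: [0.5588, 0.0043, 0.3219]
tcp_rot: [0.003, 0.811, 0.006, 0.585]
contact_force: [-0.2, 0.1, -0.1]
finger_gap: 0.003
finger_force: 0.0
```

Run:
```python
from h import *
go([.46,-.02,.20],0,35)
```

```text
t 12.325 q [-0.03  0.13  2.45  3.09  0.69 -1.56] pos [0.5588 0.0043 0.3219] zax [ 0.949  0.001 -0.316] y [ 0.005 -1.     0.011]
shift [-0.1472  0.0223 -0.0552] rot [  0.  -16.6   0.7]
```

Wrist is flipped: q4 is 3.09 and q6 is -1.56. Now I'll descend to a spot in front of the bar, pitching down gradually.

drive_tool(moves="0 -0.0166 0.003 0.001 0 -2.1 0;0 -0.0166 0.003 0.001 0 -2.1 0;0 -0.0166 0.003 0.001 0 -2.1 0;0 -0.0166 0.003 0.001 0 -2.1 0;0 -0.0166 0.003 0.001 0 -2.1 0;0 -0.0166 0.003 0.001 0 -2.1 0;0 -0.0166 0.003 0.001 0 -2.1 0;0 -0.0166 0.003 0.001 0 -2.1 0;0 0 0 0 0 0 0")

```text
t: 13.45
position: [0.5078, -0.0246, 0.1989]
tcp_rot: [0.007, 0.888, 0.004, 0.46]
contact_force: [0.7, -0.3, 0.1]
finger_gap: 0.005
finger_force: 0.0
```

Run:
```python
from h import *
go([.505,-.02,.13],0,43);go([.505,-.02,.065],0,50)
```

```text
t 13.45 q [-0.13  0.26  2.5   2.96  0.57 -1.51] pos [ 0.5078 -0.0246  0.1989] zax [ 0.816 -0.009 -0.577] y [ 0.    -1.     0.016]
shift [-0.0578 -0.0057  0.0374] rot [ 0.6 -7.7  0.7]
t 13.45 q [-0.13  0.26  2.5   2.96  0.57 -1.51] pos [ 0.5078 -0.0246  0.1989] zax [ 0.816 -0.009 -0.577] y [ 0.    -1.     0.016]
shift [-0.1109 -0.0067  0.075 ] rot [  0.6 -14.7   0.7]
```

drive_tool(moves="0 -0.0125 -0.0007 0.011 0 -1.8 0;0 -0.0125 -0.0007 0.011 0 -1.8 0;0 -0.0125 -0.0007 0.011 0 -1.8 0;0 -0.0125 -0.0007 0.011 0 -1.8 0;0 -0.0125 -0.0007 0.011 0 -1.8 0;0 -0.0125 -0.0007 0.011 0 -1.8 0;0 -0.0125 -0.0007 0.011 0 -1.8 0;0 -0.0125 -0.0007 0.011 0 -1.8 0;0 0 0 0 0 0 0")

```text
t: 14.58
position: [0.508, -0.0208, 0.0658]
tcp_rot: [0.007, 0.939, 0.003, 0.345]
contact_force: [-0.2, 0.4, 0.1]
finger_gap: 0.006
finger_force: 0.0
```

Run:
```python
from h import *
go([.549,-.02,.065],0,40)
c=env.capture("side"); save(c,"side2")
for n in("side","top"):
    c=env.capture(n)
    for d in env.place_of(c,"guard_bar")[:1]: print(n,d["conf"],world(c,d["at"]))
im=cv2.resize(cv2.imread("pics/side2.png")[100:300,150:470],(800,500)); cv2.imwrite("pics/side2c.png",im)
```

```text
t 14.575 q [-0.09  0.55  2.41  3.04  0.52 -1.57] pos [ 0.508  -0.0208  0.0658] zax [ 0.647 -0.011 -0.762] y [ 0.001 -1.     0.016]
shift [ 0.0308 -0.0008  0.0271] rot [0.6 9.7 0.7]
side 0.56 [ 0.54885824 -0.01554267  0.11313004]
top 0.88 [ 0.54746309 -0.02413485  0.10989942]
```

View pics/side2c.png

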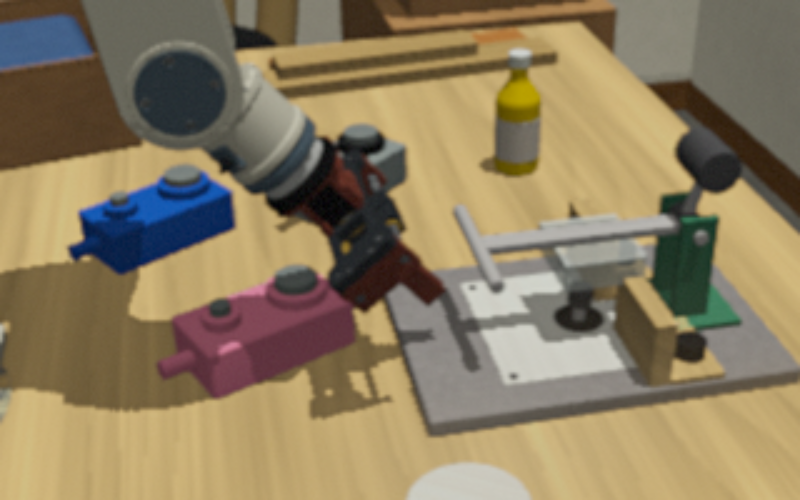

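The fingertip, at about (435,290) in the crop, is in front of the bar and below it, with no contact. I'll slide it under the bar while pitching up to 40°.

drive_tool(moves="0 0.0073 0 0.0073 0 2 0;0 0.0073 0 0.0073 0 2 0;0 0.0073 0 0.0073 0 2 0;0 0.0073 0 0.0073 0 2 0;0 0 0 0 0 1.7 0;0 0 0 0 0 0 0")

```text
t: 15.58
position: [0.549, -0.0209, 0.0655]
tcp_rot: [0.007, 0.906, 0.003, 0.423]
contact_force: [-0.3, 0.5, 0.1]
finger_gap: 0.011
finger_force: 0.0
```

Run:
```python
from h import *
go([.549,-.02,.065],0,40)
```

```text
t 15.575 q [-0.1   0.67  2.39  3.05  0.79 -1.58] pos [ 0.549  -0.0209  0.0655] zax [ 0.767 -0.01  -0.642] y [ 0.    -1.     0.016]
shift [-0.0004 -0.0009  0.0004] rot [ 0.6 -0.1  0.7]
```

drive_tool(moves="0 0.006 0 0 0 0 0;0 0.006 0 0 0 0 0;0 0.005 0 0 0 0 0;0 0.0085 0 -0.0052 0 0 0;0 0.0085 0 -0.0052 0 0 0;0 0.0085 0 -0.0052 0 0 0;0 0.0085 0 -0.0052 0 0 0;0 0.0085 0 -0.0052 0 0 0;0 0.0085 0 -0.0052 0 0 0")

```text
t: 16.7
position: [0.5695, -0.0198, 0.1389]
tcp_rot: [0.007, 0.906, 0.004, 0.424]
contact_force: [0.7, -0.1, -1.6]
finger_gap: 0.007
finger_force: 0.7
```

Run:
```python
from h import *
go([.549,-.02,.065],0,40)
for n in("side","top"):
    c=env.capture(n)
    for d in env.place_of(c,"guard_bar")[:1]: print(n,d["conf"],world(c,d["at"]))
```

```text
t 16.7 q [-0.09  0.45  2.35  3.03  0.54 -1.54] pos [ 0.5695 -0.0198  0.1389] zax [ 0.768 -0.01  -0.64 ] y [ 0.    -1.     0.016]
shift [-0.0699 -0.001   0.0316] rot [ 0.6 -0.2  0.7]
side 0.76 [ 0.55919764 -0.02229115  0.17182761]
top 0.59 [ 0.55581037 -0.02010469  0.17466438]
```

The bar is rising with the finger: its height is now 0.173 m, θ about 0.32, with under 2 N. Continuing.

drive_tool(moves="0 0.0097 0 -0.0025 0 0.4 0;0 0.0097 0 -0.0025 0 0.4 0;0 0.0097 0 -0.0025 0 0.4 0;0 0.0097 0 -0.0025 0 0.4 0;0 0.0097 0 -0.0025 0 0.4 0;0 0.0097 0 -0.0025 0 0.4 0;0 0.0095 0 0 0 0.8 0;0 0.0095 0 0 0 0.8 0;0 0.0095 0 0 0 0.8 0;0 0.0095 0 0 0 0.8 0")

```text
t: 18.15
position: [0.6167, -0.0184, 0.2237]
tcp_rot: [0.007, 0.884, 0.004, 0.468]
contact_force: [0.6, 0.1, -0.7]
finger_gap: 0.005
finger_force: 0.3
```

Run:
```python
from h import *
go([.549,-.02,.065],0,40)
for n in("side","top"):
    c=env.capture(n)
    for d in env.place_of(c,"guard_bar")[:1]: print(n,d["conf"],world(c,d["at"]))
```

```text
t 18.15 q [-0.08  0.3   2.28  3.    0.42 -1.5 ] pos [ 0.6167 -0.0184  0.2237] zax [ 0.827 -0.008 -0.562] y [ 0.001 -1.     0.016]
shift [-0.1693 -0.0009  0.0332] rot [ 0.5 -5.8  0.7]
side 0.76 [ 0.60783807 -0.02165837  0.25487837]
top 0.81 [ 0.61096581 -0.02315334  0.26148352]
```

drive_tool(moves="0 0.0095 0 0.0025 0 0.4 0;0 0.0095 0 0.0025 0 0.4 0;0 0.0095 0 0.0025 0 0.4 0;0 0 0 0 0 0 0;0 0 0 0 0 0 0;0 0 0 0 0 0 0;0 0 0 0 0 0 0;0 0 0 0 0 0 0")

```text
t: 19.35
position: [0.6383, -0.0181, 0.2427]
tcp_rot: [0.007, 0.879, 0.004, 0.477]
contact_force: [0.4, 0.0, 0.0]
finger_gap: 0.006
finger_force: 0.0
```

Run:
```python
from h import *
go([.549,-.02,.065],0,40)
for n in("side","top"):
    c=env.capture(n)
    for d in env.place_of(c,"guard_bar")[:1]: print(n,d["conf"],world(c,d["at"]))
```

```text
t 19.35 q [-0.07  0.29  2.23  3.    0.38 -1.49] pos [ 0.6383 -0.0181  0.2427] zax [ 0.838 -0.008 -0.546] y [ 0.    -1.     0.016]
shift [-0.1976 -0.0009  0.0221] rot [ 0.5 -6.9  0.7]
side 0.7 [ 0.68519219 -0.0231899   0.29957238]
top 0.83 [ 0.68351276 -0.02303074  0.30113128]
```

The guard tipped up on its own: the bar is at (0.685, 0.300), θ about 1.24. Withdrawing.

drive_tool(moves="0 0 0 -0.01 0 0 0;0 0 0 -0.015 0 0 0;0 0 0 -0.02 0 0 0;0 0 0 -0.02 0 0 0;0 0 0 -0.02 0 0 0;0 0 0 0 0 0 0;0 0 0 0 0 0 0;0 0 0 0 0 0 0")

```text
t: 20.55
position: [0.5675, -0.0174, 0.2889]
tcp_rot: [0.007, 0.879, 0.004, 0.477]
contact_force: [0.1, -0.3, 0.9]
finger_gap: 0.004
finger_force: 0.0
```

Run:
```python
from h import *
for n in("top","side"):
    c=env.capture(n)
    for t in("guard_bar","tin","glue","pushblock"):
        for d in env.place_of(c,t)[:1]: print(n,t,round(d["conf"],2),world(c,d["at"]).round(3))
save(c,"side3")
```

```text
top guard_bar 0.81 [ 0.683 -0.023  0.305]
top tin 0.98 [ 0.459 -0.335  0.004]
top glue 0.62 [0.696 0.344 0.   ]
top pushblock 0.7 [ 0.7   -0.354  0.002]
side guard_bar 0.73 [ 0.684 -0.02   0.301]
side tin 0.61 [ 0.457 -0.339 -0.004]
side glue 0.89 [ 0.692  0.337 -0.001]
side pushblock 0.58 [ 0.7   -0.356 -0.001]
```

View pics/side3.png

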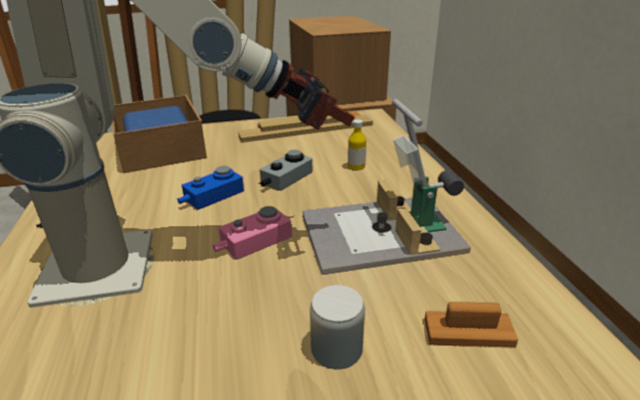

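The guard stands raised with its bar at (405,112), the hand is clear at (350,122), and nothing else has moved.

```bash
python3 -c "
from h import *
print(env.job_done())"
```

```text
the job is handed in; nothing more can be done
None
```

The job is handed in (no verdict came back): I pressed the stop button to about 5 mm and released it, then pushed the guard up past its balance point with a fingertip. It now stands raised by itself at about 1.24 rad, the hand is clear, the start button was never touched, and the tin, bottle and push block are where they were.

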